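Slide the long drying-rack dowel home in the V-groove jig

ROBOT

A 7-joint arm with a two-finger parallel gripper is mounted at the origin on a cart in front of the work surface, level with it; the furniture and walls round the work are solid. World frame = base frame: x ahead of the robot, y to its left, z up, the work surface at z = 0. Lengths are in m, angles in degrees, forces in N, time in s.
With the tool pointing down it reaches from about 0.4 to 0.9 m from the base axis. Payload 5.6 kg.
Tool frame: the origin (TCP) lies on the centre line of the jaws, within the pads' length; the fingertips stand 8 mm ahead of it and the grasp point (between the pads) lies 11 mm behind it (robot.nose_length is the distance from the TCP to the fingertips, in m); z points along the fingers, y is the line along which they close (so a half turn about z gives the same grasp; the last joint's range is limited). The gripper opens to 92 mm and grips with 3 to 60 N. Pads are 20 mm wide; open, the fingers measure 128 mm over their backs; the gripper's body (75 mm by 189 mm) begins 69 mm behind the grasp point.
Start: joints at [67.953, 26.786, -0.665, 91.828, 0.344, 61.387, -3.226], TCP at [0.218, -0.612, 0.223] pointing down, gripper open.
Joint ranges: [-144.91, 144.91], [-17.63, 115.5], [-89.93, 88.59], [15.96, 139.68], [-74.01, 254.01], [8.47, 105.57], [-167.45, 167.45]. Speed limits (degrees/s): [147.25, 147.25, 180, 180, 180, 180, 180].

INTERFACE

Orientations are given as a 3x3 rotation matrix whose columns are the frame's x, y, z axes.
In Python, from rig import robot, cams, workorder gives the robot as it stands. The module is installed in compiled form; this text tells all that it offers.
- The arm moves only by the tool send_rows, never from a script. Its argument "commands" is one flat list of numbers, 7 for each row, row after row: the shift along the tool's x, y, z in mm, then the turn, a rotation vector about the tool's x, y, z in rad, then the opening, from 0 (shut) to 1 (fully open). In form: [x, y, z, rx, ry, rz, gripper, x, y, z, rx, ry, rz, gripper, ...]. A call has 1 to 20 rows; each row is the pose to reach, as a shift and turn from the pose commanded when the call began, along the tool's axes at that moment; what a row does not reach only later rows make up. A row lasts 1/10 s, in which the tool goes at most 50 mm and 8.59 degrees, less where a joint would pass 70% of its speed; a pose out of reach is approached as far as the arm can. A call with a gripper value outside its range is refused whole. The fingers move at their own pace and stop on an object; "squeeze" is the grip in N (left out, the last holds). Time passes only in rows, so rows that repeat a pose let the fingers close. It gives the time, the measured TCP pose, the force, the opening and the grip force at its end, in the units of the state.
- robot.read_state(): the state, without advancing time (a new reading comes with each control period).
- cams.grab_frame(name): name is "side" or "top" or "wrist"; returns (picture, depth): 400x640x3 uint8, red, green, blue; 400x640 float32, m along the optical axis (not along the pixel's ray), 0 where there is no reading.
- cams.get_calibration(name): a dict with "intrinsics" (3x3 intrinsics, pixels), "cam_to_world" (4x4, takes a point from camera to world coordinates); the wrist camera has in their place "mount" (4x4, takes a point from camera to tool coordinates, whose origin is the TCP and whose axes are the flange's). Camera axes: x right, y down, z forward; pixel columns grow to the right and rows downward; lengths in m; the calibration is good to about 2 mm. A picture is of the moment at which its call begins: read the wrist's pose just before it. get_calibration takes no time and is no camera call.
- workorder.job_done(): hands the job in; it is judged then, once.
The state is a dict: "time": time; "joint_pos": joint angles; "joint_vel": joint speeds; "effort": joint torques, N m; "tcp_pos": TCP position; "orientation": TCP orientation; "contact_force": force on the tool from outside, world axes, zero at the start; "torque": the same for the moment, N m; "width": opening from 0.0 (shut) to 1.0 (fully open); "gripper_force": force on a finger pad.
Only numpy, scipy, OpenCV 4.12 (cv2) and the standard library are available. Lean on these libraries where they do the work, as an engineer would, in place of code of your own. Each camera call takes 0.05 s, during which the arm holds its last target. There are 200 camera calls.

TASK

Two wooden dowels for mending the drying rack lie in the V-grooves of the marking jig. Slide the longer one along its groove until its end touches the end stop, ready for marking, without lifting it out of the groove; leave the shorter one where it lies.

Things in the scene. Friction and masses are not known exactly. Their poses are not given: they have to be found in the camera images.
- jig: wooden jig fixed to the worktop: 245 x 150 mm, 24 mm high, with two parallel 90 degree V-grooves of aluminium angle (bottoms 14 mm, edges 27 mm above the worktop). Origin: underside, midway between the grooves, 105 mm before the stop's face. x along the grooves to the stop (roughly to the robot's left), y across, z up. Groove axes at y = +34 and -34 mm, from x = -115 to +105 mm.
- end_stop: wooden cross bar fixed on the jig's left end, 146 mm wide, 14 mm thick, its top 54 mm above the worktop; closes both grooves. Origin: on the face that the dowels touch, midway between the grooves, 31 mm above the worktop (height of a dowel's axis in its groove). Axes as the jig's; x along the grooves, away from the dowels.
- long_dowel: the longer dowel: plain light wood rod, 24 mm thick, 130 mm long, about 45 g, flat ends, loose, lying in one of the two grooves (either one) with 25 to 70 mm between its end and the stop. Origin: its centre, on the axis, 31 mm above the worktop; its top is 43 mm above it. x along the rod.
- short_dowel: the shorter dowel: same wood and thickness, 80 mm long, lying loose in the other groove; leave it. Origin: its centre. x along the rod.
Things that resemble listed ones, but are neither listed nor needed, are in the scene too. Leave any red look-alike of the long_dowel alone.

How it is judged (in metres and radians):
On the way:
1. the long dowel's end presses on the end stop (over 0.5 N) (contact force between long_dowel and end_stop above 0.5 N), for 0.02 s.
At the end, for the whole second after the job is handed in: the long dowel lies at rest in its groove (within 10 mm sideways and in height, within 10 degrees along it) with its end at the end stop (gap under 10 mm) (x of long_dowel in the frame of end_stop above -0.075 m and (y of long_dowel in the frame of end_stop between 0.024 and 0.044 m or y of long_dowel in the frame of end_stop between -0.044 and -0.024 m) and z of long_dowel in the frame of end_stop between -0.01 and 0.01 m and angle between the x axis of long_dowel and the x axis of end_stop, either way round below 0.175 rad and linear speed of long_dowel below 0.02 m/s); the robot touches nothing.
It fails at once if the long dowel is lifted out of its groove (over 20 mm) (z of long_dowel in the frame of end_stop above 0.02 m).
It fails at once if the short dowel is moved over 15 mm (distance of short_dowel from where it was at the start of the episode above 0.015 m).
It also fails if it takes over 32 s, if anything falls off the work surface, if the arm or the gripper's body presses on something with over 40 N, if the wrist force passes 120 N, or if a joint passes its speed limit or range.

## Working session

There is one attempt and no reset: what is moved stays moved. The work goes in short steps, Python scripts to look and compute and a tool call to move; the robot and the scene stay as the last step left them, time stands still between calls to the robot, and variables do not carry over. Pictures are saved under pics/ and viewed, at most 10 in all, crops included, and the job is handed in when it is done.

Besides the shell and the picture viewer there is one more tool, called after ">>>" by a JSON object that holds its "api" and its "payload". send_rows: Moves the arm, as the interface text tells. Its arguments: {"type":"object","properties":{"commands":{"type":"array","items":{"type":"number"}},"squeeze":{"type":"number"}},"required":["commands"]}

```bash
mkdir -p pics; python3 - <<'E'
from rig import robot,cams
import cv2,numpy as np
s=robot.read_state();print(s['time'],s['tcp_pos'],s['orientation'],s['width'],robot.nose_length)
for n in("top","side"):
    p,d=cams.grab_frame(n);cv2.imwrite(f"pics/{n}.png",p[:,:,::-1]);np.save(n,d)
    c=cams.get_calibration(n);print(c);np.savez(n+"c",K=c["intrinsics"],T=c["cam_to_world"])
E
```

```text
0.0 [ 0.21762132 -0.61189945  0.2216393 ] [[ 9.42155730e-01  3.35174663e-01 -7.24412777e-04]
 [ 3.35175409e-01 -9.42154440e-01  1.56738595e-03]
 [-1.57160656e-04 -1.71952700e-03 -9.99998509e-01]] 1.0028969581995 0.008
{'intrinsics': array([[392.31803198,   0.        , 313.87278747],
       [  0.        , 392.31803198, 201.00831792],
       [  0.        ,   0.        ,   1.        ]]), 'cam_to_world': array([[ 0.02757113, -0.98754193,  0.1549218 ,  0.36600714],
       [-0.99958337, -0.02591302,  0.01271254,  0.04715954],
       [-0.00853967, -0.15520776, -0.98784494,  0.91320878],
       [ 0.        ,  0.        ,  0.        ,  1.        ]])}
{'intrinsics': array([[362.00273869,   0.        , 322.34000808],
       [  0.        , 362.00273869, 195.31053189],
       [  0.        ,   0.        ,   1.        ]]), 'cam_to_world': array([[-0.85525338, -0.31567199,  0.41096575,  0.15042457],
       [-0.51785441,  0.55000345, -0.65522745,  0.59561277],
       [-0.01919563, -0.77320592, -0.63386444,  0.59746838],
       [ 0.        ,  0.        ,  0.        ,  1.        ]])}
```

View pics/top.png

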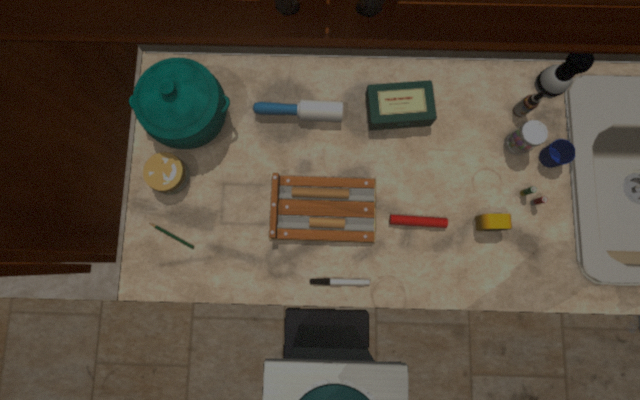

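View pics/side.png

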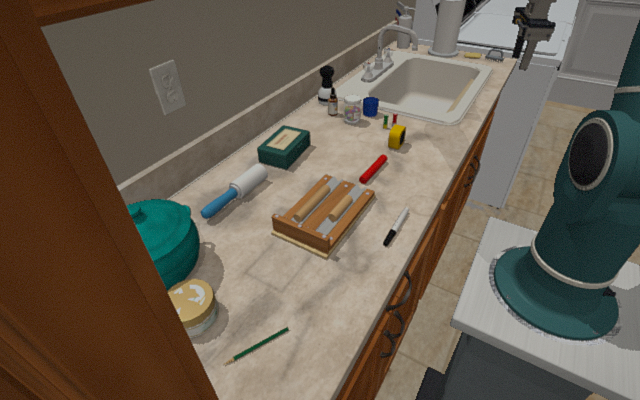

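The top view shows the jig at about (270–376, 176–243) with the stop on its left. The long dowel is in the far groove at about (291–349, 192) and the short one in the near groove at (309–345, 222). The red look-alike is to the right at (418, 221).

```bash
cat > h.py <<'E'
import numpy as np
def px2w(n,u,v,z):
    c=np.load(n+"c.npz");K,T=c["K"],c["T"]
    r=T[:3,:3]@np.linalg.inv(K)@[u,v,1]; return T[:3,3]+r*(z-T[2,3])/r[2]
E
python3 - <<'E'
from h import *
import cv2
p=cv2.imread("pics/top.png")[165:255,260:385];cv2.imwrite("pics/c.png",cv2.resize(p,None,fx=6,fy=6,interpolation=cv2.INTER_CUBIC))
for k,u,v,z in[("Ll",291,192,.04),("Lr",349,193,.04),("Sl",309,222,.04),("Sr",345,223,.04),("stop top",277,175,.054),("stop bot",272,240,.054)]:print(k,px2w("top",u,v,z).round(4))
E
```

```text
Ll [0.5222 0.1107 0.04  ]
Lr [ 0.5233 -0.0204  0.04  ]
Sl [0.4552 0.068  0.04  ]
Sr [ 0.4551 -0.0124  0.04  ]
stop top [0.5576 0.1425 0.054 ]
stop bot [0.4121 0.1473 0.054 ]
```

View pics/c.png

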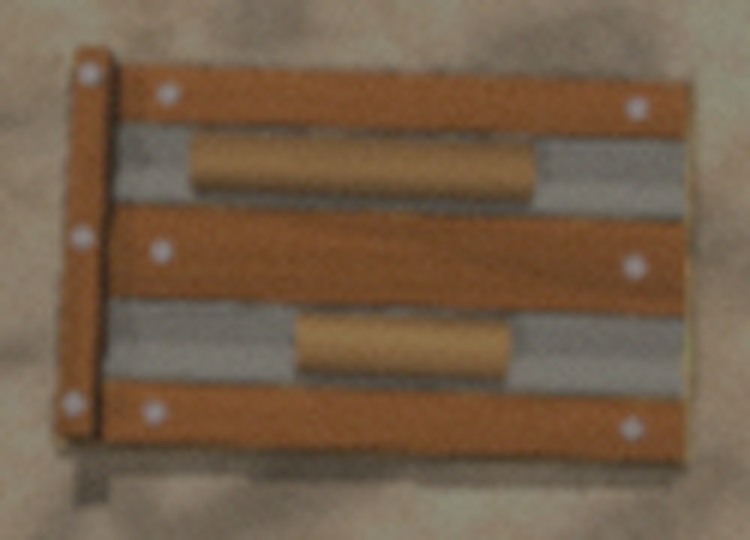

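```bash
python3 - <<'E'
from h import *
from rig import robot
from scipy.spatial.transform import Rotation as R
f=lambda cx,cy,z:px2w("top",260+cx/6,165+cy/6,z)
L,Rr=f(190,162,.038),f(535,170,.038);S1,S2=f(113,60,.054),f(100,437,.054)
d=L-Rr;print("L",L,"R",Rr,"len",np.linalg.norm(d));print("stop",S1,S2)
g1,g2=f(112,204,.027),f(686,216,.027);k1,k2=f(112,125,.027),f(686,137,.027)
print("groove edges",g1,g2,k1,k2)
u=(g1-g2+k1-k2);a=np.arctan2(u[1],u[0]);print("ang",np.degrees(a))
m=(g1+g2+k1+k2)/4;print("axis mid",m)
t=S1-S2;print("stop normal ang",np.degrees(np.arctan2(t[1],t[0]))+90)
s=robot.read_state();O=np.array(s['orientation']);u=np.array([np.cos(a),np.sin(a),0])
tgt=m+u*((Rr-m)@u-.045);tgt[2]=s['tcp_pos'][2]
T=np.column_stack([u,np.cross([0,0,-1],u),[0,0,-1]])
print("tgt",tgt,"shift mm",O.T@(tgt-s['tcp_pos'])*1e3,"rv",R.from_matrix(O.T@T).as_rotvec())
E
```

```text
L [0.52261358 0.10933199 0.038     ] R [ 0.52293891 -0.0209562   0.038     ] len 0.1302885882870408
stop [0.55770092 0.13838262 0.054     ] [0.41714362 0.13729835 0.054     ]
groove edges [0.50752873 0.13930098 0.027     ] [ 0.50863064 -0.07946457  0.027     ] [0.53821841 0.14057578 0.027     ] [ 0.53923653 -0.07935163  0.027     ]
ang 90.27688558764717
axis mid [0.52340358 0.03026514 0.027     ]
stop normal ang 90.44197569696675
tgt [ 0.52386856 -0.06595223  0.22174321] shift mm [ 471.49633805 -411.81990905    0.59010752] rv [-1.41548866e-03 -8.66915154e-04 -1.23391724e+00]
```

>>> {"api": "send_rows", "payload": {"commands": [471,-412,0,0,0,-1.234,0,471,-412,0,0,0,-1.234,0,471,-412,0,0,0,-1.234,0,471,-412,0,0,0,-1.234,0,471,-412,0,0,0,-1.234,0,471,-412,0,0,0,-1.234,0,471,-412,0,0,0,-1.234,0,471,-412,0,0,0,-1.234,0,471,-412,0,0,0,-1.234,0,471,-412,0,0,0,-1.234,0,471,-412,0,0,0,-1.234,0,471,-412,0,0,0,-1.234,0,471,-412,0,0,0,-1.234,0,471,-412,0,0,0,-1.234,0,471,-412,0,0,0,-1.234,0,471,-412,0,0,0,-1.234,0,471,-412,0,0,0,-1.234,0,471,-412,0,0,0,-1.234,0], "squeeze": 10}}

```text
time: 1.9
tcp_pos: [0.5231, -0.0677, 0.2226]
orientation: [[-0.003, 1.0, -0.0], [1.0, 0.003, -0.0], [-0.0, -0.0, -1.0]]
contact_force: [0.7, -0.3, -0.2]
width: 0.001
gripper_force: 0.0
```

>>> {"api": "send_rows", "payload": {"commands": [0,0,40,0,0,0,0,0,0,80,0,0,0,0,0,0,120,0,0,0,0,0,0,150,0,0,0,0,0,0,150,0,0,0,0,0,0,150,0,0,0,0]}}

```text
time: 2.5
tcp_pos: [0.5237, -0.0666, 0.073]
orientation: [[-0.004, 1.0, -0.0], [1.0, 0.004, 0.0], [0.0, -0.0, -1.0]]
contact_force: [-0.1, 1.1, 0.2]
width: 0.004
gripper_force: 0.0
```

```bash
python3 - <<'E'
from rig import robot,cams
import cv2,numpy as np
s=robot.read_state();print(s['tcp_pos'])
p,d=cams.grab_frame("wrist");q,_=cams.grab_frame("side")
q=cv2.resize(q[150:275,220:420],(640,400),interpolation=cv2.INTER_CUBIC)
cv2.imwrite("pics/w.png",cv2.resize(np.hstack([p,q]),(800,250))[:,:,::-1])
E
```

```text
[ 0.52370256 -0.06659764  0.07299175]
```

View pics/w.png

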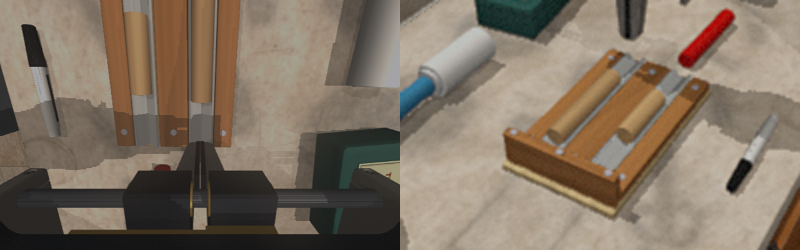

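The wrist view (left half) shows the closed fingers at about (200, 150) in line with the far groove, behind the end of the long dowel at (200, 100). Next I lower the fingers and push.

>>> {"api": "send_rows", "payload": {"commands": [0,0,20,0,0,0,0,0,0,32,0,0,0,0,0,0,32,0,0,0,0,15,0,32,0,0,0,0,28,0,32,0,0,0,0,32,0,32,0,0,0,0,36,0,32,0,0,0,0,40,0,32,0,0,0,0,44,0,32,0,0,0,0,48,0,32,0,0,0,0,52,0,32,0,0,0,0,56,0,32,0,0,0,0,58,0,32,0,0,0,0,60,0,32,0,0,0,0]}}

```text
time: 4.0
tcp_pos: [0.5232, -0.0063, 0.0405]
orientation: [[-0.005, 1.0, -0.0], [1.0, 0.005, -0.0], [-0.0, -0.0, -1.0]]
contact_force: [-0.7, -0.8, 0.8]
width: 0.007
gripper_force: 0.3
```

Next come 1 mm steps until the force rises.

>>> {"api": "send_rows", "payload": {"commands": [1,0,0,0,0,0,0,2,0,0,0,0,0,0,3,0,0,0,0,0,0,4,0,0,0,0,0,0,4,0,0,0,0,0,0]}}

```text
time: 4.5
tcp_pos: [0.5231, -0.0022, 0.0405]
orientation: [[-0.005, 1.0, -0.0], [1.0, 0.005, 0.0], [0.0, -0.0, -1.0]]
contact_force: [-0.3, -0.5, -0.0]
width: 0.001
gripper_force: 0.0
```

```bash
python3 - <<'E'
from rig import robot,cams
import cv2,numpy as np
s=robot.read_state();print(s['tcp_pos'],s['contact_force'])
p,_=cams.grab_frame("top");q,_=cams.grab_frame("side")
p=cv2.resize(p[165:255,250:394],(640,400),interpolation=cv2.INTER_CUBIC)
q=cv2.resize(q[160:260,250:410],(640,400),interpolation=cv2.INTER_CUBIC)
cv2.imwrite("pics/w2.png",cv2.resize(np.hstack([p,q]),(800,250))[:,:,::-1])
E
```

```text
[ 0.52314147 -0.00221509  0.04052055] [-0.28948592 -0.50838191 -0.0319018 ]
```

View pics/w2.png

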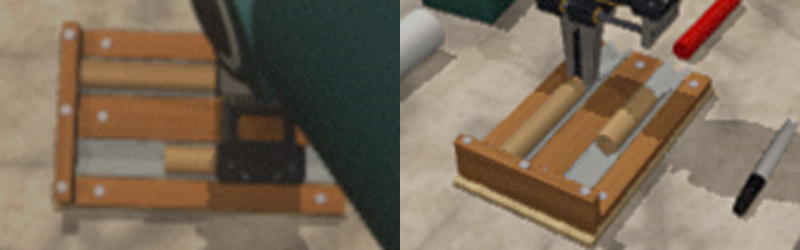

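The long dowel, at (80–215, 75) in the left half, now lies within about a millimetre of the stop. It still has to press on it.

>>> {"api": "send_rows", "payload": {"commands": [1,0,0,0,0,0,0,2,0,0,0,0,0,0,3,0,0,0,0,0,0,3,0,0,0,0,0,0,3,0,0,0,0,0,0]}}

```text
time: 5.1
tcp_pos: [0.5231, -0.001, 0.0405]
orientation: [[-0.004, 1.0, -0.0], [1.0, 0.004, -0.002], [-0.002, -0.0, -1.0]]
contact_force: [0.0, -5.2, 1.1]
width: 0.006
gripper_force: 2.6
```

The dowel presses on the stop with about 5 N. Now I back off and lift.

>>> {"api": "send_rows", "payload": {"commands": [-2,0,0,0,0,0,0,-8,0,0,0,0,0,0,-20,0,0,0,0,0,0,-30,0,-15,0,0,0,0,-40,0,-60,0,0,0,0,-60,0,-100,0,0,0,0,-100,0,-130,0,0,0,0,-150,0,-130,0,0,0,0,-200,0,-130,0,0,0,0,-200,0,-130,0,0,0,0,-200,0,-130,0,0,0,0]}}

```text
time: 6.2
tcp_pos: [0.5235, -0.2012, 0.1703]
orientation: [[-0.001, 1.0, -0.0], [1.0, 0.001, 0.0], [0.0, -0.0, -1.0]]
contact_force: [0.3, 1.4, -0.4]
width: 0.005
gripper_force: 0.0
```

```bash
python3 - <<'E'
from rig import robot,cams
import cv2
p,_=cams.grab_frame("top")
cv2.imwrite("pics/end.png",cv2.resize(p[165:255,260:385],None,fx=5,fy=5,interpolation=cv2.INTER_CUBIC)[:,:,::-1])
E
```

```text
(no output)
```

View pics/end.png

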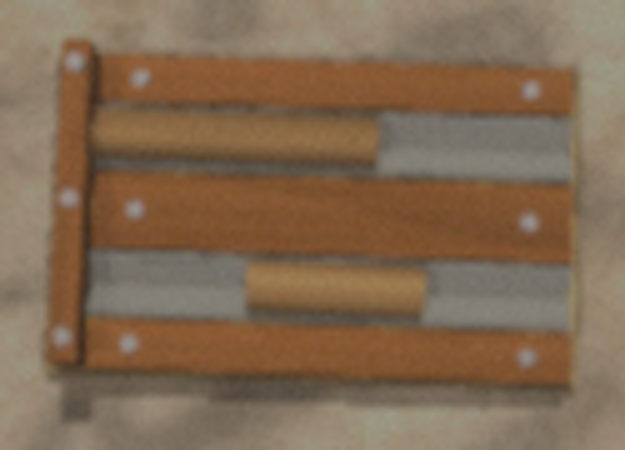

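The long dowel touches the stop at (93, 130), and the short one has not moved, still at (245–425, 288).

```bash
python3 -c "
from rig import workorder
print(workorder.job_done())"
```

```text
the job is handed in; nothing more can be done
None
```

The long dowel lies in its groove with its end against the stop after being pressed there with about 5 N, the short dowel looks unmoved in the last picture, and the job is handed in; the hand-in returned no verdict.

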